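# Reload a work lamp's spring-loaded battery bay

## Robot

A 6-joint arm with a two-finger parallel gripper is mounted at the origin on the work surface. World frame = base frame: x ahead of the robot, y to its left, z up, the work surface at z = 0. Lengths are in m, angles in rad, forces in N, time in s.
With the tool pointing down it reaches from about 0.3 to 0.875 m from the base axis. Payload 6.4 kg.
Tool frame: the origin (TCP) lies where the fingers leave the gripper's body, on its centre line; the fingertips stand 73 mm ahead of it and the grasp point (between the pads) lies 54 mm ahead of it; z points along the fingers, y is the line along which they close (so a half turn about z gives the same grasp; the last joint's range is limited). The gripper opens to 85 mm and grips with 20 to 120 N. Pads are 22 mm wide; open, the fingers measure 114 mm over their backs; the gripper's body (76 mm by 85 mm) begins 54 mm behind the grasp point. The pads swing forward as they close: fully open they stand 13 mm farther back than shut.
Start: joints at [-1.476, 0.181, 1.607, -0, 1.354, -0.206], TCP at [0.17, -0.549, 0.304] pointing down, gripper open.
Joint ranges: [-2.99, 2.99], [-0.89, 2.07], [0.3, 2.58], [-1.14, 4.28], [0, 2.63], [-3.12, 3.12]. Speed limits (rad/s): [2.57, 2.57, 3.01, 3.14, 3.14, 3.14].

## Interface

Orientations are given as a unit quaternion [w, x, y, z].
In Python, from bench import ctrl gives the robot as it stands.
- The arm moves only by the tool carry_out, never from a script. Its argument "steps" is one flat list of numbers, 7 for each row, row after row: the shift along the tool's x, y, z in m, then the turn, a rotation vector about the tool's x, y, z in rad, then the opening, from 0 (shut) to 1 (fully open). In form: [dx, dy, dz, wx, wy, wz, claw, dx, dy, dz, wx, wy, wz, claw, ...]. A call has 1 to 20 rows; each row is the pose to reach, as a shift and turn from the pose commanded when the call began, along the tool's axes at that moment; what a row does not reach only later rows make up. A row lasts 1/10 s, in which the tool goes at most 50 mm and 8.59 degrees, less where a joint would pass 70% of its speed; a pose out of reach is approached as far as the arm can. A call with a gripper value outside its range is refused whole. The fingers move at their own pace and stop on an object; the grip force is fixed at half the most. Time passes only in rows, so rows that repeat a pose let the fingers close. It gives the time, the measured TCP pose, the force, the opening and the grip force at its end, in the units of the state.
- ctrl.get_obs(): the state, without advancing time (a new reading comes with each control period).
- ctrl.camera(name): name is "scene" or "top"; returns the picture (480x640x3 uint8, red, green, blue); there is no depth.
- ctrl.camera_params(name): a dict with "vertical_fov" (degrees; the focal length in pixels is half the picture's height over the tangent of half this angle, whatever the lens; pixels are square), "cx", "cy" (the principal point, pixels), "cam_to_world" (4x4, takes a point from camera to world coordinates). Camera axes: x right, y down, z forward; pixel columns grow to the right and rows downward; lengths in m; the calibration is good to about 2 mm. A picture is of the moment at which its call begins. camera_params takes no time and is no camera call.
- ctrl.hand_in(): hands the job in; it is judged then, once.
The state is a dict: "time_s": time; "q": joint angles; "dq": joint speeds; "joint_efforts": joint torques, N m; "eef_pos": TCP position; "eef_rot": TCP orientation; "wrist_force": force on the tool from outside, world axes, zero at the start; "torque": the same for the moment, N m; "opening": opening from 0.0 (shut) to 1.0 (fully open); "grasp_force": force on a finger pad.
Only numpy, scipy, OpenCV 4.12 (cv2) and the standard library are available. Lean on these libraries where they do the work, as an engineer would, in place of code of your own. Each camera call takes 0.05 s, during which the arm holds its last target. There are 200 camera calls.

## Task

Load the two D cells into the work lamp's battery bay, one behind the other, both with the copper (plus) end towards the lamp's head. Slide the first in under the inner lips until it presses on the spring; only then bring the second, push it against the first to squeeze the spring, lower it past the end lips and let go, so that both lie down in the bay, held between spring and end lips. Feel your way with moderate force, neither ramming the spring solid nor leaning hard on the lamp, and leave the cover, tape measure, jar and screwdriver where they are.

Things in the scene. Friction and masses are not known exactly. Their poses are not given: they have to be found in the camera images.
- lamp: Yellow and black LED work lamp, battery cover off, fixed, lying lens up: 320 mm long, 62 mm wide. Origin on the bench under the middle of the bay; x runs along the bay from the black head with the white lens (-x; head spans x = -90 to -210 mm, top 43 mm above the bench) to the spring (+x; yellow spring housing from x = 72 mm on, top 58 mm); z up.
- end_lips (a point): Middle of the top inner edge of the two rigid black end lips, 35 mm above the bench, 13 mm above a seated cell's underside. They close the bay at its head end (lamp x = -60 mm): 6 mm thick, from 6.5 to 17 mm either side of the middle; a cell's shoulder bears on them and its nub fits between. Axes as the lamp's.
- inner_lips (a point): Point on the bay's axis at the mouth of the two rigid inner lips (lamp x = 48 mm). From here 20 mm towards the spring they curl over the cell from both sides with about 2 mm play, flared at the mouth; outer faces 23 mm from the middle, top 57 mm above the bench. Axes as the lamp's.
- inner_seat (a point): Where the inner cell's centre lies when both are loaded: on the bay's axis, 38.5 mm above the bench, lamp x = 30.25 mm. The bay is an open V cradle (45-degree sides) that centres a cell with its underside 22 mm above the bench; side walls are low: top 29.5 mm above the bench, from 14 to 31 mm either side. Axes as the lamp's.
- outer_seat (a point): Where the outer cell's centre lies when both are loaded: lamp x = -31.25 mm, on the same axis. With the first cell only touching the free spring there is 3 to 7 mm too little room here; once the spring is solid, the cell is 1 to 5 mm clear of the end lips. Axes as the lamp's.
- cell_a_center (a point): D cell, lying: a cylinder 33 mm in diameter, 61.5 mm long over all (59.5 mm can plus a 2 mm nub 10 mm across at the plus end), about 140 g; black with a copper band at the plus end. The point is its centre; its own x axis points along the cell to the plus end. Starts in the rack.
- cell_b_center (a point): The second D cell, same as the first; in the rack it points the other way.
- cell_a_plus (a point): Tip of cell a's plus nub, on its axis, 30.75 mm from the centre.
- cell_b_plus (a point): Tip of cell b's plus nub, on its axis, 30.75 mm from the centre.
- rack: Blue storage rack, fixed, 70 x 160 mm, in which the two cells lie side by side along its x axis, 80 mm apart, each in a V cradle; cell axes 22.5 mm above the bench, cradle ribs up to 14 mm. Origin: centre of the underside.
- spring (a joint): How far the lamp's spring is pressed in towards lamp +x, m (0 free, 0.008 solid). Coil spring with a round brass plate 20 mm across on the bay's axis, facing the head; free, the plate stands at lamp x = 56 mm give or take 2 (differs from lamp to lamp, not measured). About 1.2 N per mm; solid at about 10 N; 3 to 7 mm in when loaded. It throws back a cell let go against it.
- cover: The lamp's yellow battery cover, 145 x 62 x 20 mm, lying on the bench. Leave alone.
- tape_measure: Orange and black tape measure, 72 x 38 x 62 mm, standing. Leave alone.
- jar: Glass jar with screws, 66 mm across, 75 mm high. Leave alone.
- screwdriver: Red-handled screwdriver lying on the bench. Leave alone.
Not all that is in view belongs to the job. Leave any white look-alike of the part that bears cell_b_center alone. What is shaped like the part that bears cell_a_center but yellow is not meant.

How it is judged:
On the way, in this order (a step that is already met when the one before it is completed fails the run):
1. one cell lies along the bay, within 4 mm of the bottom, plus end to the head, in under the inner lips and pressing on the spring, while the other cell is still away from the bay (((x of cell_a_center in the frame of lamp between 0.0195 and 0.0345 m and y of cell_a_center in the frame of lamp between -0.003 and 0.003 m and z of cell_a_center in the frame of lamp between 0.0365 and 0.0425 m and horizontal distance between cell_b_center and inner_seat above 0.12 m and x of cell_a_plus in the frame of lamp below 0.01 m) or (x of cell_b_center in the frame of lamp between 0.0195 and 0.0345 m and y of cell_b_center in the frame of lamp between -0.003 and 0.003 m and z of cell_b_center in the frame of lamp between 0.0365 and 0.0425 m and horizontal distance between cell_a_center and inner_seat above 0.12 m and x of cell_b_plus in the frame of lamp below 0.01 m)) and value of joint spring above 0.0003 m), for 0.1 s.
2. both cells lie in the bay behind the end lips, under the spring's pressure (((x of cell_a_center in the frame of lamp between 0.02725 and 0.03325 m and y of cell_a_center in the frame of lamp between -0.003 and 0.003 m and z of cell_a_center in the frame of lamp between 0.0365 and 0.0415 m and x of cell_a_plus in the frame of lamp between -0.004 and 0.003 m and x of cell_b_center in the frame of lamp between -0.03425 and -0.02825 m and y of cell_b_center in the frame of lamp between -0.003 and 0.003 m and z of cell_b_center in the frame of lamp between 0.0365 and 0.0415 m and x of cell_b_plus in the frame of lamp between -0.066 and -0.058 m) or (x of cell_b_center in the frame of lamp between 0.02725 and 0.03325 m and y of cell_b_center in the frame of lamp between -0.003 and 0.003 m and z of cell_b_center in the frame of lamp between 0.0365 and 0.0415 m and x of cell_b_plus in the frame of lamp between -0.004 and 0.003 m and x of cell_a_center in the frame of lamp between -0.03425 and -0.02825 m and y of cell_a_center in the frame of lamp between -0.003 and 0.003 m and z of cell_a_center in the frame of lamp between 0.0365 and 0.0415 m and x of cell_a_plus in the frame of lamp between -0.066 and -0.058 m)) and value of joint spring above 0.001 m), for 0.2 s.
At the end, for the whole second after the job is handed in: Both cells lie at rest on the bottom of the bay, one behind the other, plus ends towards the head, each within 3 mm along, across and above its loaded place, the spring pressed in by at least 1 mm (all of step 2 and linear speed of each of cell_a, cell_b below 0.01 m/s); the robot touches nothing.
It fails at once if the spring is rammed solid: more than 20 N on its plate (contact force between spring and anything else above 20 N).
It fails at once if more than 40 N on the lamp's housing or lips (contact force between lamp and anything else above 40 N).
It fails at once if the cover, tape measure, jar or screwdriver is moved by more than 15 mm (distance of any of cover, tape_measure, jar, screwdriver from where it was at the start of the episode above 0.015 m).
It also fails if it takes over 64 s, if anything falls off the work surface, if the arm or the gripper's body presses on something with over 40 N, if the wrist force passes 120 N, or if a joint passes its speed limit or range.

## Working session

There is one attempt and no reset: what is moved stays moved. The work goes in short steps, Python scripts to look and compute and a tool call to move; the robot and the scene stay as the last step left them, time stands still between calls to the robot, and variables do not carry over. Pictures are saved under pics/ and viewed, at most 10 in all, crops included, and the job is handed in when it is done.

Besides the shell and the picture viewer there is one more tool, called as name(argument=value, ...), one argument or row to a line, values as JSON. carry_out: Moves the arm, as the interface text tells. Its arguments: {"type":"object","properties":{"steps":{"type":"array"}},"required":["steps"]}

```bash
mkdir -p pics
cat > h.py <<'E'
import numpy as np, cv2
from bench import ctrl
def snap(n,f):
    im=ctrl.camera(n); cv2.imwrite('pics/'+f+'.png',im[:,:,::-1]); return im
def ray(n,u,v):
    p=ctrl.camera_params(n); f=240/np.tan(np.radians(p['vertical_fov'])/2)
    T=np.array(p['cam_to_world']); d=T[:3,:3]@np.array([(u-p['cx'])/f,(v-p['cy'])/f,1]); return T[:3,3],d
def onz(n,u,v,z):
    o,d=ray(n,u,v); return o+d*(z-o[2])/d[2]
def proj(n,P):
    p=ctrl.camera_params(n); f=240/np.tan(np.radians(p['vertical_fov'])/2)
    c=np.linalg.inv(np.array(p['cam_to_world']))@np.r_[P,1]; return np.array([c[0]/c[2]*f+p['cx'],c[1]/c[2]*f+p['cy']])
E
python3 - <<'E'
from h import *
np.set_printoptions(precision=4,suppress=True)
print(ctrl.get_obs())
for n in('scene','top'):
    snap(n,n+'0'); print(n,ctrl.camera_params(n))
E
```

```text
{'time_s': 0.0, 'q': array([-1.4763,  0.1815,  1.6081, -0.    ,  1.3538, -0.2063]), 'dq': array([-0.0002, -0.0021,  0.    ,  0.0005,  0.    , -0.0001]), 'joint_efforts': array([ -0.0005, -44.4873, -35.1335,  -0.0004,   0.009 ,  -0.    ]), 'eef_pos': array([ 0.1703, -0.5487,  0.303 ]), 'eef_rot': array([-0.0009,  0.9887,  0.1498,  0.    ]), 'wrist_force': array([-0.1011, -0.384 , -0.2083]), 'torque': array([-0.0379,  0.0053, -0.0032]), 'grasp_force': 0.0, 'opening': 0.9998542048240879}
scene {'vertical_fov': 50.4306637872622, 'cx': 319.90003030231287, 'cy': 241.98918597247263, 'cam_to_world': array([[ 0.3944,  0.6567, -0.6429,  1.3223],
       [ 0.9188, -0.2934,  0.2639, -0.393 ],
       [-0.0153, -0.6948, -0.7191,  0.8866],
       [ 0.    ,  0.    ,  0.    ,  1.    ]])}
top {'vertical_fov': 57.11495101033727, 'cx': 324.2813231575717, 'cy': 240.01207668663955, 'cam_to_world': array([[ 0.0473, -0.9731,  0.2255,  0.377 ],
       [-0.9989, -0.0469,  0.0074, -0.1149],
       [ 0.0033, -0.2256, -0.9742,  0.9134],
       [ 0.    ,  0.    ,  0.    ,  1.    ]])}
```

View pics/top0.png

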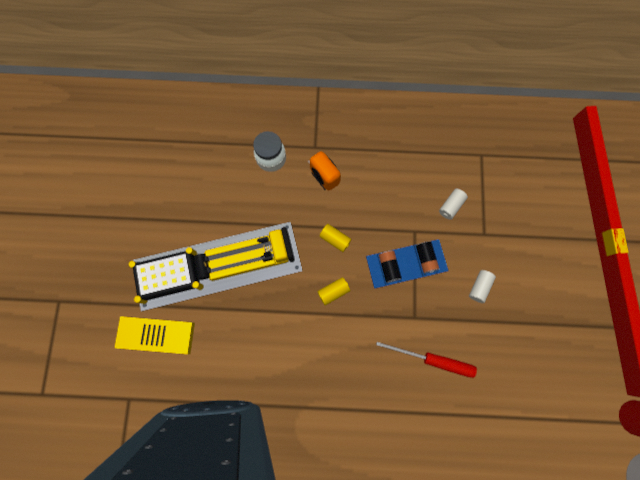

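View pics/scene0.png

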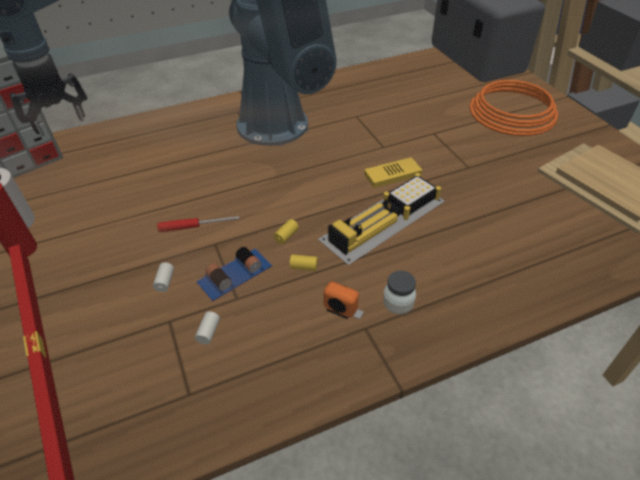

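The top view shows the lamp around (215,265), head left and spring right. The rack is at (407,263), with cell 1 at (390,265) copper up and cell 2 at (428,257) copper down. I'll enlarge the picture and extract the masks.

Run:
```python
from h import *
np.set_printoptions(precision=4,suppress=True)
im=cv2.imread('pics/top0.png')
a=cv2.resize(im[215:315,125:305],None,fx=4.4,fy=4.4,interpolation=cv2.INTER_CUBIC)
cv2.imwrite('pics/c1.png',a)
s=cv2.imread('pics/scene0.png')
b=cv2.resize(im[235:290,360:455],None,fx=8,fy=8,interpolation=cv2.INTER_CUBIC)
cv2.imwrite('pics/c2.png',b)
hsv=cv2.cvtColor(im,cv2.COLOR_BGR2HSV)
def show(nm,m,z,n='top',amin=40):
    cs,_=cv2.findContours(m.astype(np.uint8),cv2.RETR_EXTERNAL,cv2.CHAIN_APPROX_NONE)
    for c in cs:
        if cv2.contourArea(c)<amin: continue
        r=cv2.minAreaRect(c); bx=cv2.boxPoints(r)
        W=np.array([onz(n,u,v,z)[:2] for u,v in bx])
        print(nm,'c',np.round(r[0],1),'a',cv2.contourArea(c),'world',W.mean(0),'sides',np.linalg.norm(W[1]-W[0]),np.linalg.norm(W[2]-W[1]),'dirs',(W[1]-W[0])/np.linalg.norm(W[1]-W[0]),(W[2]-W[1])/np.linalg.norm(W[2]-W[1]))
H,S,V=cv2.split(hsv)
roi=np.zeros(H.shape,bool); roi[215:315,120:455]=1
blue=(H>100)&(H<125)&(S>130)&(V>50)&roi
rr=roi.copy(); rr[:,:360]=0
cs=cv2.convexHull(np.argwhere(blue&rr)[:,::-1].astype(np.int32))
inr=np.zeros(H.shape,np.uint8); cv2.fillConvexPoly(inr,cs,1)
show('rack',inr,0.005)
cell=(~blue)&(inr>0)
show('cell',cv2.morphologyEx(cell.astype(np.uint8),cv2.MORPH_OPEN,np.ones((3,3))),0.03)
cop=(H<15)&(S>60)&(V>50)&rr&cv2.erode(inr,np.ones((3,3))).astype(bool)
show('copper',cop,0.033,amin=15)
lr=roi.copy(); lr[:,310:]=0
gray=(S<45)&(V>120)&lr
yl=(H>20)&(H<35)&(S>150)&(V>120)&lr
show('gray',gray,0.002); show('yel',yl,0.0295,amin=20)
show('blk',(V<50)&lr,0.043,amin=20)
```

```text
rack c [406.7 263.3] a 2415.5 world [ 0.5461 -0.2827] sides 0.16354423169436375 0.0705254851152196 dirs [ 0.2781 -0.9605] [-0.9768 -0.2139]
cell c [389.5 266. ] a 443.5 world [ 0.534  -0.2429] sides 0.03405004747474661 0.06287719653369836 dirs [ 0.2915 -0.9566] [-0.968 -0.251]
cell c [427.4 257.3] a 434.5 world [ 0.5558 -0.3199] sides 0.03490154709752994 0.06322232108991396 dirs [ 0.2914 -0.9566] [-0.9728 -0.2318]
copper c [429.6 265.4] a 133.0 world [ 0.5385 -0.3235] sides 0.0319562600472629 0.02065972629823315 dirs [ 0.289  -0.9573] [-0.9727 -0.232 ]
copper c [387.  256.5] a 113.5 world [ 0.5526 -0.2371] sides 0.03141880107494558 0.017936263238900598 dirs [ 0.2913 -0.9566] [-0.9679 -0.2513]
gray c [162.6 274. ] a 1474.5 world [0.4996 0.2247] sides 0.10884407855847272 0.06463160852154412 dirs [ 0.2912 -0.9567] [-0.9402 -0.3407]
gray c [160.2 254.5] a 138.0 world [0.5402 0.235 ] sides 0.11060835331843254 0.008006095311180109 dirs [ 0.2913 -0.9566] [-0.9408 -0.3389]
gray c [215.3 265.7] a 2314.0 world [0.5231 0.1155] sides 0.34826263366730464 0.11174382357495462 dirs [ 0.2969 -0.9549]
[... 1098 characters left out ...]
78 -0.347 ]
blk c [135.8 280.5] a 33.5 world [0.4784 0.2608] sides 0.0041910240460548654 0.056070218856360786 dirs [ 0.2163 -0.9763] [-0.9545 -0.2984]
blk c [198.6 266.3] a 436.5 world [0.5129 0.1398] sides 0.04185798588864734 0.05891231564819589 dirs [ 0.2372 -0.9715] [-0.9592 -0.2826]
blk c [266.6 256. ] a 43.5 world [0.5401 0.0059] sides 0.01794528400896593 0.01646920091469489 dirs [ 0.2952 -0.9555] [-0.9512 -0.3084]
blk c [262.6 240.1] a 26.0 world [0.5723 0.0164] sides 0.01807736830546098 0.009133114070717784 dirs [ 0.2971 -0.9548] [-0.9512 -0.3084]
blk c [287.4 244.4] a 138.0 world [ 0.5661 -0.0342] sides 0.010472951393711093 0.07144990760412248 dirs [ 0.2839 -0.9588] [-0.9583 -0.2857]
```

View pics/c1.png

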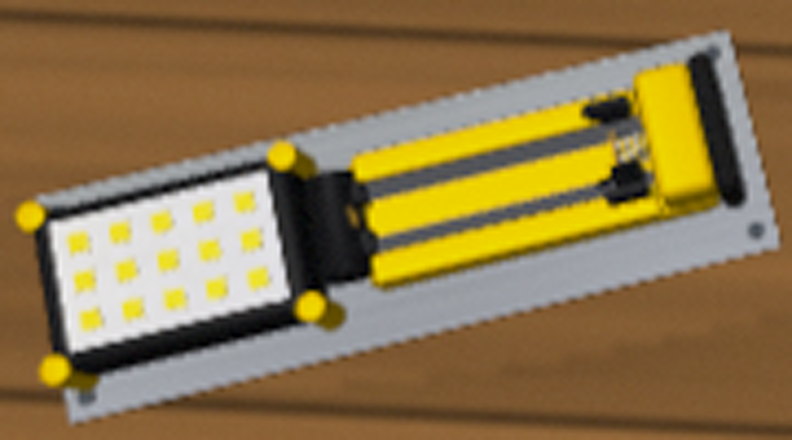

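View pics/c2.png

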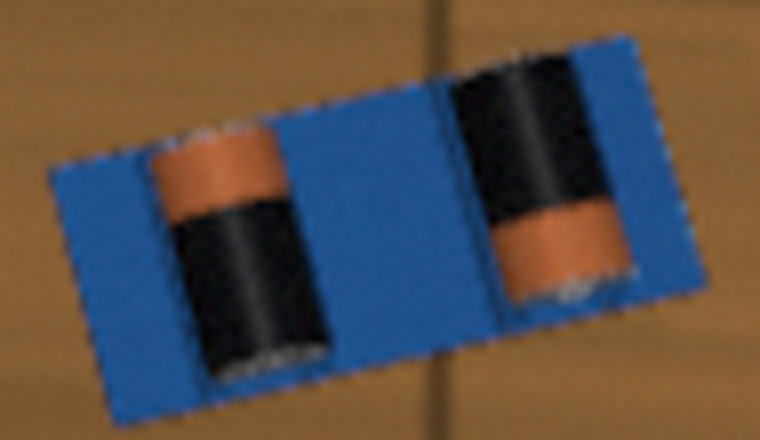

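The crops show the lamp's parts clearly. The spring is at about c1 (630,150), and the lips are black on either side of it. I'll rectify the contours to world coordinates and fit rectangles there, then cross-check against several lamp features.

Run:
```python
from h import *
np.set_printoptions(precision=4,suppress=True)
im=cv2.imread('pics/top0.png'); k=4
o,d=ray('top',320,240)
def rect(z,x0=.40,x1=.62,y0=-.38,y1=.33,s=2000):  # orthophoto at height z : rows<-x descending, cols<-y descending
    P=np.array([[x1,y1],[x1,y0],[x0,y0],[x0,y1]]); q=np.float32([proj('top',[a,b,z]) for a,b in P])
    w=int((y1-y0)*s);h=int((x1-x0)*s)
    M=cv2.getPerspectiveTransform(q,np.float32([[0,0],[w,0],[w,h],[0,h]]))
    return cv2.warpPerspective(im,M,(w,h),flags=cv2.INTER_CUBIC),(lambda p:np.array([x1-p[1]/s,y1-p[0]/s]))
def fit(nm,m,tw,y):
    m=cv2.morphologyEx(m.astype(np.uint8),cv2.MORPH_OPEN,np.ones((5,5)))
    m[:, :y[0]]=0; m[:, y[1]:]=0
    cs,_=cv2.findContours(m,cv2.RETR_EXTERNAL,cv2.CHAIN_APPROX_NONE)
    for c in cs:
        if cv2.contourArea(c)<400: continue
        r=cv2.minAreaRect(c);b=cv2.boxPoints(r); W=np.array([tw(p) for p in b]); e=W[1]-W[0];g=W[2]-W[1]
        print(nm,W.mean(0),'len',np.linalg.norm(e),np.linalg.norm(g),'ang',np.degrees(np.arctan2(e[1],e[0]))%90,'fill',cv2.contourArea(c)/r[1][0]/r[1][1])
def hs(a): return cv2.split(cv2.cvtColor(a,cv2.COLOR_BGR2HSV))
# plate
a,tw=rect(.002);H,S,V=hs(a)
m=(((S<60)&(V>100))|((H>20)&(H<35)&(S>150)&(V>100))|(V<60)).astype(np.uint8); m=cv2.morphologyEx(m,cv2.MORPH_CLOSE,np.ones((9,9)))
fit('plate',m,tw,(0,800))
for z in(.002,.01):
    a,tw=rect(z);H,S,V=hs(a)
    m=(H>100)&(H<125)&(S>130)&(V>50); m=cv2.morphologyEx(m.astype(np.uint8),cv2.MORPH_CLOSE,np.ones((81,81))) if 0 else m
    pts=np.argwhere(cv2.morphologyEx(m.astype(np.uint8),cv2.MORPH_OPEN,np.ones((5,5))))[:,::-1]
    pts=pts[(pts[:,0]>1100)]
    hm=np.zeros(m.shape,np.uint8); cv2.fillConvexPoly(hm,cv2.convexHull(pts.astype(np.int32)),1); fit('rack%.3f'%z,hm,tw,(1000,1420))
a,tw=rect(.030);H,S,V=hs(a)
blk=(V<50); cop=(H<14)&(S>100)&(V>60)
bl=~((H>100)&(H<125)&(S>130))
fit('blk',blk,tw,(1000,1400))
fit('cop',cop,tw,(1120,1370))
# lamp features
D=np.array([.2909,-.9567]);N=np.array([.9567,.2909]) # x,y of lamp
c0=np.array([.5231,.1155])
def pt(nm,z,L):
    W=[onz('top',(u+.5)/4.4-.5+125,(v+.5)/4.4-.5+215,z)[:2] for u,v in L]
    print(nm,[np.round([(w-c0)@D*1e3,(w-c0)@N*1e3],1) for w in W])
pt('plate',.002,[(38,198),(728,32),(778,245),(70,422)])
pt('lens',.043,[(60,222),(268,180),(288,295),(80,345)])
pt('posts',.05,[(30,215),(283,155),(312,305),(56,370)])
pt('housing',.058,[(637,78),(688,62),(715,190),(662,200)])
pt('bay',.0295,[(353,155),(590,100),(372,285)])
pt('lips',.057,[(583,108),(632,97),(648,165),(600,185)])
pt('spring',.0385,[(628,150)]); pt('endlip',.035,[(365,185),(378,240)])
```

```text
plate [0.406  0.2248] len 0.00999999 0.15349998 ang 0.0 fill 0.696254342884617
plate [0.5231 0.1187] len 0.35062164 0.11266671 ang 16.955315 fill 0.951529299096194
rack0.002 [ 0.5475 -0.2855] len 0.15439332 0.0692297 ang 15.945389 fill 0.9257758305130912
rack0.010 [ 0.5461 -0.2845] len 0.15176255 0.068763316 ang 15.780754 fill 0.9249631112007312
blk [ 0.5256 -0.2452] len 0.03208712 0.04008503 ang 16.699272 fill 0.8862238088816052
blk [ 0.5669 -0.3159] len 0.032518238 0.03869617 ang 16.699234 fill 0.9131147561995371
cop [ 0.5396 -0.324 ] len 0.032091264 0.020529015 ang 17.02053 fill 0.8965137247239767
cop [ 0.5557 -0.2396] len 0.026136884 0.021174202 ang 17.102745 fill 0.7778801660416836
plate [array([-166.1,   54.2]), array([171.4,  53.6]), array([170.4, -54.2]), array([-167.6,  -54.4])]
lens [array([-142.6,   29. ]), array([-47.8,  25.1]), array([-48.4, -29.1]), array([-142.5,  -28.5])]
posts [array([-152.6,   33.6]), array([-37.3,  32.9]), array([-37. , -37.6]), array([-151.9,  -38.3])]
housing [array([126.8,  26.6]), array([150.9,  28.3]), array([149.4, -32.4]), array([125.3, -31. ])]
bay [array([-10.9,  30.7]), array([101.4,  29.4]), array([-13.8, -31.3])]
lips [array([99.9, 19.2]), array([122.6,  18.8]), array([122.7, -13.7]), array([ 99.8, -17.3])]
spring [array([114.1,  -0.4])]
endlip [array([-7., 14.]), array([ -6.1, -12.7])]
```

```bash
cat >> h.py <<'E'
from scipy.spatial.transform import Rotation as Ro
D=np.array([.2909,-.9567]);N=np.array([.9567,.2909]); L0=np.array([.5381,.0638])
C1=np.array([.5344,-.2441]); C2=np.array([.5576,-.3206])
def to(p,yaw):  # shift (tool axes) and yaw turn about tool z needed
    o=ctrl.get_obs(); q=o['eef_rot']; R=Ro.from_quat([q[1],q[2],q[3],q[0]])
    T=Ro.from_matrix([[np.cos(yaw),np.sin(yaw),0],[np.sin(yaw),-np.cos(yaw),0],[0,0,-1]])
    return R.inv().apply(np.array(p)-o['eef_pos']).round(4),(R.inv()*T).as_rotvec().round(4)
def lamp(p): d=np.array(p)[:2]-L0; return np.array([d@D,d@N])
def atl(x,y=0): return L0+D*x+N*y
E
python3 - <<'E'
from h import *
np.set_printoptions(precision=4,suppress=True)
def tri(a,b):
    o1,d1=ray('top',*a);o2,d2=ray('scene',*b)
    s=np.linalg.lstsq(np.c_[d1,-d2],o2-o1,rcond=None)[0]; p,q=o1+s[0]*d1,o2+s[1]*d2
    print((p+q)/2,'gap',np.linalg.norm(p-q))
tri((615,242),(33,344)); tri((632,415),(10,230)); tri((407,263),(234,273));tri((270,142),(401,280))
print(to([*C1,.17],.297), [np.degrees(2*np.arctan2(.1498,.9887))])
E
```

```text
[ 0.601  -0.6974  0.0486] gap 0.006402633316708071
[ 0.2685 -0.7134  0.057 ] gap 0.04586672235478056
[ 0.5457 -0.285   0.0054] gap 0.004255523724928868
[0.7693 0.0116 0.0814] gap 0.0005389551163223998
(array([ 0.4379, -0.1829,  0.1335]), array([-0.0016, -0.0003,  0.0038])) [np.float64(17.2309530341489)]
```

carry_out(
  steps=[0.438,-0.183,0.06,0,0,0,0.6,0.438,-0.183,0.06,0,0,0,0.6,0.438,-0.183,0.06,0,0,0,0.6,0.438,-0.183,0.06,0,0,0,0.6,0.438,-0.183,0.06,0,0,0,0.6,0.438,-0.183,0.06,0,0,0,0.6,0.438,-0.183,0.06,0,0,0,0.6,0.438,-0.183,0.134,0,0,0,0.6,0.438,-0.183,0.134,0,0,0,0.6,0.438,-0.183,0.134,0,0,0,0.6,0.438,-0.183,0.134,0,0,0,0.6,0.438,-0.183,0.134,0,0,0,0.6,0.438,-0.183,0.134,0,0,0,0.6,0.438,-0.183,0.134,0,0,0,0.6],
)

```text
time_s: 1.5
eef_pos: [0.5343, -0.2461, 0.1713]
eef_rot: [0.001, 0.989, 0.149, 0.001]
wrist_force: [-0.1, 0.3, -0.9]
opening: 0.601
grasp_force: 0.0
```

Run:
```python
from h import *
im=snap('top','t1'); s=snap('scene','s1'); o=ctrl.get_obs(); print(o['time_s'],o['eef_pos'],o['opening'],to([*C1,.0885],.297))
a=cv2.resize(im[190:330,330:470],(560,560),interpolation=cv2.INTER_CUBIC)
b=cv2.resize(s[190:310,180:300],(240*2,240*2),interpolation=cv2.INTER_CUBIC)
c=np.zeros((560,560+240,3),np.uint8); c[:,:560]=a; c[:240,560:]=cv2.resize(b,(240,240)); cv2.imwrite('pics/m1.png',c[:,:,::-1])
```

```text
1.6 [ 0.53427731 -0.24607035  0.17122982] 0.5984466768946886 (array([ 0.0006, -0.002 ,  0.0827]), array([ 0.0018, -0.0012,  0.0019]))
```

View pics/m1.png

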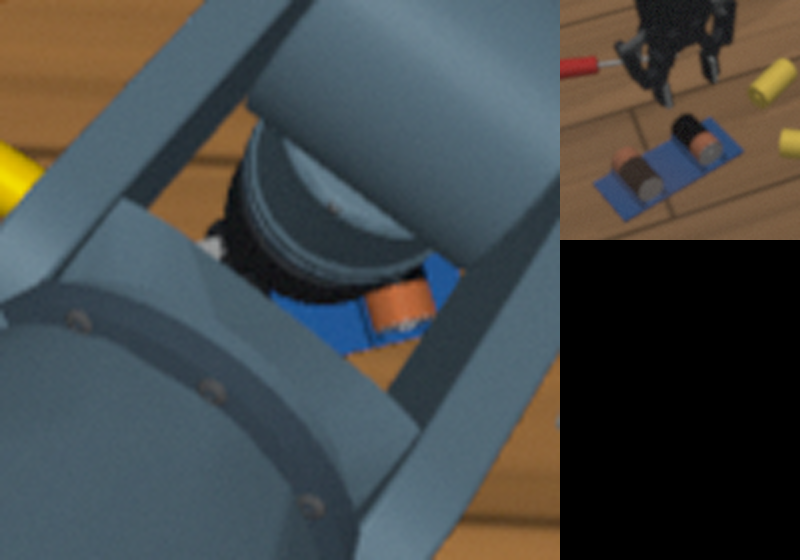

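The arm hides the rack from above. The scene view shows the open fingers standing over the cell nearer the lamp, so I'll descend.

carry_out(
  steps=[0.0006,-0.002,0.03,0,0,0,0.6,0.0006,-0.002,0.055,0,0,0,0.6,0.0006,-0.002,0.065,0,0,0,0.6,0.0006,-0.002,0.072,0,0,0,0.6,0.0006,-0.002,0.077,0,0,0,0.6,0.0006,-0.002,0.081,0,0,0,0.6,0.0006,-0.002,0.081,0,0,0,0.6],
)

```text
time_s: 2.3
eef_pos: [0.5346, -0.2427, 0.0891]
eef_rot: [0.0, 0.989, 0.15, 0.0]
wrist_force: [-0.6, 0.5, 0.9]
opening: 0.599
grasp_force: 0.0
```

carry_out(
  steps=[0,0,0,0,0,0,0.45,0,0,0,0,0,0,0.3,0,0,0,0,0,0,0.3,0,0,0,0,0,0,0.3,0,0,0,0,0,0,0.3,0,0,0,0,0,0,0.3],
)

```text
time_s: 2.9
eef_pos: [0.5356, -0.2441, 0.0904]
eef_rot: [0.002, 0.989, 0.15, 0.001]
wrist_force: [-0.3, -5.3, 5.3]
opening: 0.358
grasp_force: 59.4
```

carry_out(
  steps=[0,0,-0.003,0,0,0,0.3,0,0,-0.01,0,0,0,0.3,0,0,-0.03,0,0,0,0.3,0,0,-0.07,0,0,0,0.3,0,0,-0.1,0,0,0,0.3,0,0,-0.1,0,0,0,0.3],
)

```text
time_s: 3.5
eef_pos: [0.5365, -0.2433, 0.1939]
eef_rot: [0.002, 0.989, 0.15, 0.003]
wrist_force: [-0.0, -0.8, -0.5]
opening: 0.358
grasp_force: 59.5
```

Run:
```python
from h import *
s=snap('scene','s2'); o=ctrl.get_obs(); print(o['time_s'],o['eef_pos'],o['eef_rot'],o['opening'],o['wrist_force'])
print(proj('scene',[*o['eef_pos'][:2],o['eef_pos'][2]-.073]),proj('scene',[*o['eef_pos'][:2],o['eef_pos'][2]-.066]))
cv2.imwrite('pics/m2.png',cv2.resize(s[170:270,190:310],None,fx=6,fy=6,interpolation=cv2.INTER_CUBIC)[:,:,::-1])
```

```text
3.55 [ 0.53537782 -0.24263242  0.19125466] [0.00114377 0.98867512 0.15006001 0.00147912] 0.35795947176366055 [-0.62104387 -0.27988381 -1.66756765]
[245.42030909 229.4362545 ] [245.02731549 227.11056401]
```

View pics/m2.png

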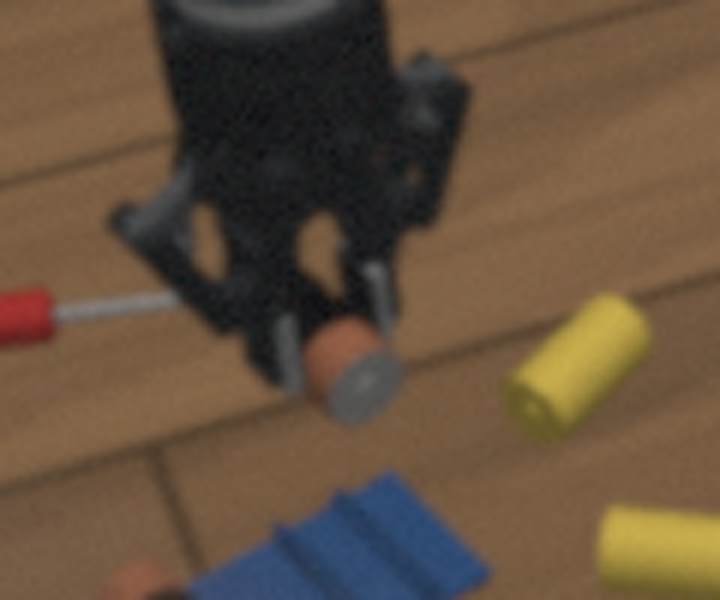

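The scene shows the cell held level with its copper end towards the camera. The end face is at about crop (365,385), which is image pixel (250.8,234.2). I'll use that to get its axial and height offset in the hand.

```bash
cat >> h.py <<'E'
def inplane(n,u,v,P,ax):  # ray meets vertical plane through P along ax -> (along ax, z)
    o,d=ray(n,u,v); nn=np.array([-ax[1],ax[0],0]); t=nn@(np.array(P)-o)/(nn@d); X=o+t*d; return np.array([(X-P)[:2]@ax,X[2]-P[2]])
E
python3 - <<'E'
from h import *
np.set_printoptions(precision=4,suppress=True)
o=ctrl.get_obs();P=o['eef_pos']
print('end face along,z rel tcp',inplane('scene',250.5,233.9,P,N))
s=cv2.imread('pics/s2.png');h=cv2.cvtColor(s,cv2.COLOR_BGR2HSV);
m=((h[...,0]<14)&(h[...,1]>90)&(h[...,2]>70)).astype(np.uint8); m[:,:236]=0;m[:,262:]=0;m[:218]=0;m[245:]=0
g=((h[...,1]<60)&(h[...,2]>90)).astype(np.uint8);g[:,:240]=0;g[:,262:]=0;g[:226]=0;g[245:]=0
for k in(m,g):
    M=cv2.moments(k); print(M['m00'],M['m10']/M['m00'],M['m01']/M['m00'])
# pre-place pose: lamp x=+2, high
for nm,x in(('hi',.0),): print(nm,to([*atl(x),.22],1.868), o['q'])
E
```

```text
end face along,z rel tcp [ 0.0194 -0.072 ]
118.0 246.05084745762713 229.17796610169492
27.0 250.59259259259258 233.22222222222223
hi (array([ 0.0936, -0.2917, -0.0293]), array([ 0.0042,  0.0001, -1.5667])) [-0.6275  0.3294  1.6674  0.0005  1.141   0.6419]
```

Run:
```python
from h import *
np.set_printoptions(precision=4,suppress=True)
def g(f,x0,x1,y0,y1):
    s=cv2.imread(f);h=cv2.cvtColor(s,cv2.COLOR_BGR2HSV); r=np.zeros(s.shape[:2],bool); r[y0:y1,x0:x1]=1
    gm=(h[...,1]<70)&(h[...,2]>90)&r; c=(h[...,0]<14)&(h[...,1]>100)&(h[...,2]>70)&r
    p=np.argwhere(gm)[:,::-1]; q=np.argwhere(c)[:,::-1]
    return len(p),p.mean(0),len(q),q.mean(0)
# rack cell1 face in scene0
for f,b in(('pics/scene0.png',(246,266,245,276)),('pics/s2.png',(240,262,218,245))):
    r=g(f,*b); print(f,r)
    if 'scene0' in f:
        w=onz('scene',*r[1],.0225)[:2]; print('face N,D',w@N,w@D,'cell1',C1@N,C1@D)
P=np.array([.5354,-.2426,.1913])
for a in(.0288,.02): print('pred',a,proj('scene',[P[0]+N[0]*a,P[1]+N[1]*a,P[2]-.068]))
s=cv2.imread('pics/scene0.png');t=cv2.imread('pics/s2.png')
a=cv2.resize(s[235:285,200:275],(750,500),interpolation=cv2.INTER_CUBIC);cv2.imwrite('pics/m3.png',a)
```

```text
pics/scene0.png (28, array([254.7857, 260.6071]), 84, array([250.9762, 259.5714]))
face N,D 0.45159715325265604 0.3827929531364981 cell1 0.44025179000000003 0.38898743
pics/s2.png (36, array([250.6667, 233.3333]), 108, array([246.25  , 228.6111]))
pred 0.0288 [252.8509 234.9459]
pred 0.02 [250.476  232.7298]
```

View pics/m3.png

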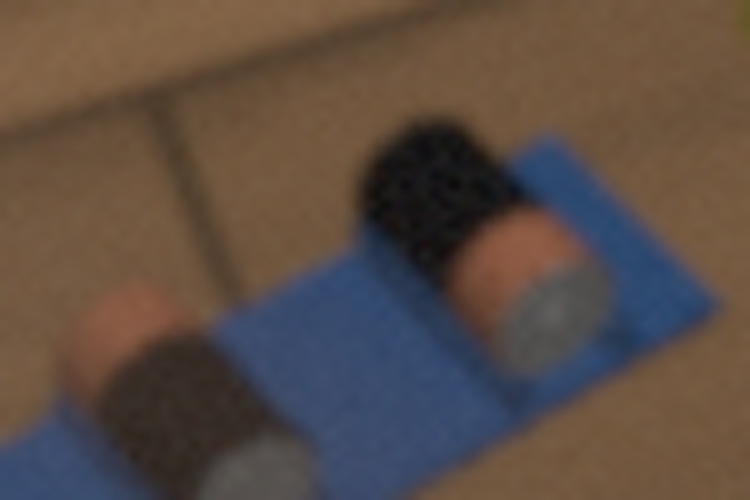

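carry_out(
  steps=[0.0936,-0.2917,-0.0293,0,0,-1.567,0.3,0.0936,-0.2917,-0.0293,0,0,-1.567,0.3,0.0936,-0.2917,-0.0293,0,0,-1.567,0.3,0.0936,-0.2917,-0.0293,0,0,-1.567,0.3,0.0936,-0.2917,-0.0293,0,0,-1.567,0.3,0.0936,-0.2917,-0.0293,0,0,-1.567,0.3,0.0936,-0.2917,-0.0293,0,0,-1.567,0.3,0.0936,-0.2917,-0.0293,0,0,-1.567,0.3,0.0936,-0.2917,-0.0293,0,0,-1.567,0.3,0.0936,-0.2917,-0.0293,0,0,-1.567,0.3,0.0936,-0.2917,-0.0293,0,0,-1.567,0.3,0.0936,-0.2917,-0.0293,0,0,-1.567,0.3,0.0936,-0.2917,-0.0293,0,0,-1.567,0.3,0.0936,-0.2917,-0.0293,0,0,-1.567,0.3],
)

```text
time_s: 4.95
eef_pos: [0.5369, 0.0639, 0.2174]
eef_rot: [-0.001, 0.595, 0.804, -0.0]
wrist_force: [0.1, 0.3, -1.7]
opening: 0.359
grasp_force: 59.9
```

Run:
```python
from h import *
np.set_printoptions(precision=4,suppress=True)
w=onz('scene',255.2,266.8,.0225)[:2]; print('rack face N,D',w@N,w@D)
o=ctrl.get_obs(); print(o['time_s'],o['eef_pos'],lamp(o['eef_pos']),o['wrist_force'],o['torque'],o['q'][5])
print(to([*atl(0),.12],1.868))
s=snap('scene','s3'); t=snap('top','t3')
b=cv2.resize(s[150:270,300:460],(640,480),interpolation=cv2.INTER_CUBIC)
cv2.imwrite('pics/m4.png',b[:,:,::-1])
```

```text
rack face N,D 0.46766057544870787 0.3929267671170307
4.95 [0.5369 0.0639 0.2174] [-0.0004 -0.0011] [ 0.1118  0.2921 -1.6724] [0.0063 0.0042 0.0062] -0.3968658881140296
(array([-0.0005,  0.0012,  0.0974]), array([-0.0014, -0.0007, -0.0016]))
```

View pics/m4.png

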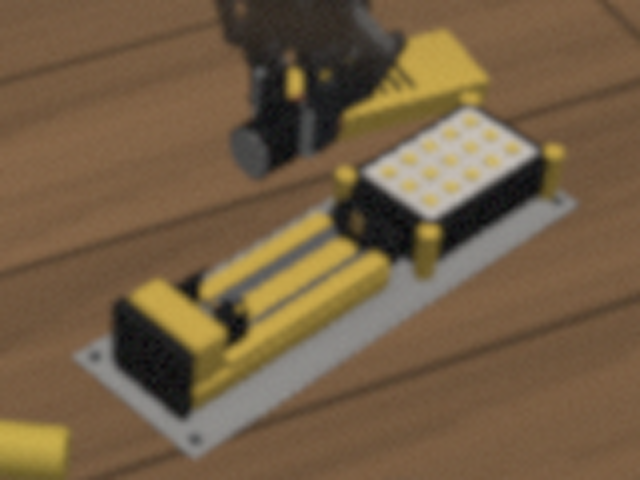

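The rack face in the scene view puts the cell's centre 2.4 mm behind the TCP along the axis. In this picture the cell hangs over the bay with its minus end (grey, crop (252,152)) towards the spring. I'll cross-check the lamp's lateral position with the scene camera.

Run:
```python
from h import *
np.set_printoptions(precision=4,suppress=True)
f=lambda n,z,L:print(n,[np.round(lamp(onz('scene',300+u/4-.4,150+v/4-.4,z))*1e3,1) for u,v in L])
f('housing',.058,[(133,295),(168,278),(225,340),(190,358)])
f('lens',.043,[(365,175),(468,107),(540,152),(430,220)])
f('wall end',.0295,[(388,258),(320,212),(372,250),(335,222)])
f('plate',.002,[(77,355),(195,457),(578,205)])
# held cell minus face
P=ctrl.get_obs()['eef_pos']
print('face along D,z rel tcp',inplane('scene',300+252/4-.4,150+152/4-.4,P,D))
```

```text
housing [array([ 96.6, -29.3]), array([ 71.5, -26.7]), array([81.3, 33.2]), array([106.1,  30.7])]
lens [array([-96.1, -27.1]), array([-195.5,  -30.6]), array([-196. ,   30.4]), array([-95.7,  29. ])]
wall end [array([-62.8,  26.7]), array([-61.4, -31. ]), array([-60.6,  15.2]), array([-61.8, -18.1])]
plate [array([118.4, -55.8]), array([120.1,  52.2]), array([-215.7,   53.5])]
face along D,z rel tcp [ 0.0338 -0.0681]
```

carry_out(
  steps=[-0.0005,0.0012,0.045,0,0,0,0.3,-0.0005,0.0012,0.085,0,0,0,0.3,-0.0005,0.0012,0.098,0,0,0,0.3,-0.0005,0.0012,0.102,0,0,0,0.3,-0.0005,0.0012,0.105,0,0,0,0.3,-0.0005,0.0012,0.107,0,0,0,0.3,-0.0005,0.0012,0.109,0,0,0,0.3,-0.0005,0.0012,0.109,0,0,0,0.3],
)

```text
time_s: 5.85
eef_pos: [0.5394, 0.0636, 0.1102]
eef_rot: [0.001, 0.595, 0.804, 0.0]
wrist_force: [-0.7, -0.2, 0.5]
opening: 0.36
grasp_force: 59.9
```

carry_out(
  steps=[0,0,0.001,0,0,0,0.3,0,0,0.002,0,0,0,0.3,0,0,0.003,0,0,0,0.3,0,0,0.003,0,0,0,0.3],
)

```text
time_s: 6.25
eef_pos: [0.5396, 0.0636, 0.1097]
eef_rot: [0.001, 0.594, 0.804, 0.0]
wrist_force: [-11.7, -1.2, 26.1]
opening: 0.363
grasp_force: 62.7
```

```bash
cat > st.py <<'E'
from h import *
np.set_printoptions(precision=4,suppress=True)
o=ctrl.get_obs();w=o['wrist_force'];print('t',o['time_s'],'lamp xy',lamp(o['eef_pos']),'z',o['eef_pos'][2],'F x,y,z lamp',np.array([w[:2]@D,w[:2]@N,w[2]]),'tq',o['torque'],'op',o['opening'],o['grasp_force'])
E
python3 st.py
```

```text
t 6.25 lamp xy [0.0006 0.0014] z 0.1096539330390613 F x,y,z lamp [ -2.2338 -11.5156  26.0938] tq [0.0309 1.7638 0.048 ] op 0.3631702338641139 62.72290349006653
```

carry_out(
  steps=[0,0,-0.003,0,0,0,0.3,0,-0.0015,-0.003,0,0,0,0.3,0,-0.003,-0.003,0,0,0,0.3,0,-0.003,-0.002,0,0,0,0.3,0,-0.003,-0.001,0,0,0,0.3,0,-0.003,-0.001,0,0,0,0.3],
)

```text
time_s: 6.85
eef_pos: [0.5358, 0.0628, 0.1068]
eef_rot: [-0.0, 0.595, 0.804, -0.0]
wrist_force: [-0.1, 0.6, -0.2]
opening: 0.357
grasp_force: 59.8
```

```bash
python3 st.py
```

```text
t 6.85 lamp xy [ 0.0003 -0.0025] z 0.106820130050751 F x,y,z lamp [-0.5775  0.044  -0.1688] tq [-0.0147 -0.0019  0.0186] op 0.3568779378365169 59.80288624763489
```

carry_out(
  steps=[0,0,0.0005,0,0,0,0.3,0,0,0.001,0,0,0,0.3,0,0,0.001,0,0,0,0.3],
)

```text
time_s: 7.15
eef_pos: [0.536, 0.0628, 0.1065]
eef_rot: [0.0, 0.595, 0.804, -0.0]
wrist_force: [-1.9, 0.0, 3.4]
opening: 0.36
grasp_force: 60.3
```

```bash
python3 st.py
```

```text
t 7.15 lamp xy [ 0.0003 -0.0023] z 0.10650821865851556 F x,y,z lamp [-0.5626 -1.8415  3.3961] tq [-0.0242  0.3665  0.1122] op 0.35994914644006 60.28711974620819
```

carry_out(
  steps=[0,-0.0006,-0.0004,0,0,0,0.3,-0.004,-0.0006,-0.0004,0,0,0,0.3,-0.008,-0.0006,-0.0004,0,0,0,0.3,-0.012,-0.0006,-0.0004,0,0,0,0.3,-0.014,-0.0006,-0.0004,0,0,0,0.3,-0.014,-0.0006,-0.0004,0,0,0,0.3],
)

```text
time_s: 7.75
eef_pos: [0.5398, 0.0487, 0.1067]
eef_rot: [0.0, 0.595, 0.804, 0.0]
wrist_force: [1.9, -0.5, -0.3]
opening: 0.361
grasp_force: 59.9
```

```bash
python3 st.py
```

```text
t 7.75 lamp xy [ 0.015  -0.0027] z 0.10671060985272873 F x,y,z lamp [ 1.0025  1.7019 -0.3331] tq [-0.0895 -0.4092  0.0428] op 0.36055062939540117 59.89756643772125
```

carry_out(
  steps=[-0.001,0.0003,0,0,0,0,0.3,-0.002,0.0003,0,0,0,0,0.3,-0.003,0.0003,0,0,0,0,0.3,-0.004,0.0003,0,0,0,0,0.3,-0.005,0.0003,0,0,0,0,0.3,-0.005,0.0003,0,0,0,0,0.3],
)

```text
time_s: 8.35
eef_pos: [0.5412, 0.0444, 0.1066]
eef_rot: [0.0, 0.595, 0.804, 0.0]
wrist_force: [0.8, 2.5, -0.1]
opening: 0.359
grasp_force: 59.9
```

```bash
python3 st.py
```

```text
t 8.35 lamp xy [ 0.0194 -0.0026] z 0.10661479908643745 F x,y,z lamp [-2.1336  1.4532 -0.1154] tq [ 0.3394 -0.2906  0.045 ] op 0.3592676598657008 59.94565665721893
```

carry_out(
  steps=[-0.001,0.0003,0,0,0,0,0.3,-0.002,0.0003,0,0,0,0,0.3,-0.002,0.0003,0,0,0,0,0.3],
)

```text
time_s: 8.65
eef_pos: [0.5418, 0.0429, 0.1066]
eef_rot: [-0.0, 0.595, 0.804, -0.0]
wrist_force: [0.6, 3.1, 2.3]
opening: 0.359
grasp_force: 60.0
```

```bash
python3 st.py
```

```text
t 8.65 lamp xy [ 0.0211 -0.0025] z 0.10655660033468577 F x,y,z lamp [-2.8204  1.5187  2.2631] tq [ 0.6438 -0.0783  0.0604] op 0.35931265149111413 60.00674486160278
```

carry_out(
  steps=[-0.001,0.0003,-0.0003,0,0,0,0.3,-0.002,0.0003,-0.0003,0,0,0,0.3,-0.002,0.0003,-0.0003,0,0,0,0.3],
)

```text
time_s: 8.95
eef_pos: [0.5424, 0.0411, 0.1066]
eef_rot: [-0.001, 0.595, 0.804, -0.0]
wrist_force: [-0.5, 4.4, 0.6]
opening: 0.36
grasp_force: 60.0
```

```bash
python3 st.py
```

```text
t 8.95 lamp xy [ 0.023  -0.0025] z 0.1065503679943148 F x,y,z lamp [-4.3462  0.7844  0.6475] tq [0.7736 0.0137 0.0636] op 0.36003335270305686 59.980502128601074
```

carry_out(
  steps=[-0.001,0,0,0,0,0,0.3,-0.0015,0,0,0,0,0,0.3,-0.0015,0,0,0,0,0,0.3],
)

```text
time_s: 9.25
eef_pos: [0.5428, 0.04, 0.1066]
eef_rot: [-0.001, 0.595, 0.804, 0.0]
wrist_force: [-1.3, 6.7, 1.2]
opening: 0.362
grasp_force: 60.0
```

```bash
python3 st.py
```

```text
t 9.25 lamp xy [ 0.0241 -0.0025] z 0.10656036630146255 F x,y,z lamp [-6.7293  0.7361  1.1863] tq [1.1036 0.0778 0.0416] op 0.36171521838104126 59.990562200546265
```

carry_out(
  steps=[0.001,0,0,0,0,0,0.3,0.0015,0,0,0,0,0,0.3,0.0015,0,0,0,0,0,0.3],
)

```text
time_s: 9.55
eef_pos: [0.5425, 0.0408, 0.1066]
eef_rot: [-0.0, 0.595, 0.804, -0.0]
wrist_force: [-0.6, 3.2, -0.9]
opening: 0.359
grasp_force: 59.9
```

```bash
python3 st.py
```

```text
t 9.55 lamp xy [ 0.0233 -0.0024] z 0.10660280718669918 F x,y,z lamp [-3.2955  0.3327 -0.88  ] tq [0.5188 0.1346 0.0406] op 0.3585063815215165 59.93804454803467
```

carry_out(
  steps=[0.001,0,0,0,0,0,0.3,0.002,0,0,0,0,0,0.3,0.002,0,0,0,0,0,0.3],
)

```text
time_s: 9.85
eef_pos: [0.542, 0.0427, 0.1067]
eef_rot: [-0.0, 0.595, 0.804, -0.0]
wrist_force: [-1.2, 2.0, -1.2]
opening: 0.356
grasp_force: 59.9
```

```bash
python3 st.py
```

```text
t 9.85 lamp xy [ 0.0213 -0.0024] z 0.10666061388089407 F x,y,z lamp [-2.216  -0.5576 -1.2142] tq [ 0.2687  0.2284 -0.001 ] op 0.3561567746018174 59.856725335121155
```

carry_out(
  steps=[0.001,0,0,0,0,0,0.3,0.0015,0,0,0,0,0,0.3,0.0015,0,0,0,0,0,0.37,0.0015,0,0,0,0,0,0.4,0.0015,0,0,0,0,0,0.45,0.0015,0,0,0,0,0,0.6,0.0015,0,0,0,0,0,0.6],
)

```text
time_s: 10.55
eef_pos: [0.5421, 0.0441, 0.1071]
eef_rot: [0.0, 0.595, 0.804, 0.0]
wrist_force: [0.3, 0.4, 0.2]
opening: 0.604
grasp_force: 0.0
```

```bash
python3 st.py
python3 - <<'E'
from h import *
print(to([*atl(.019),.20],1.868))
E
```

```text
t 10.55 lamp xy [ 0.02   -0.0019] z 0.10710726120326836 F x,y,z lamp [-0.3167  0.4236  0.17  ] tq [ 0.0088 -0.0496 -0.0009] op 0.6038449243658792 0.0
(array([ 0.001 ,  0.0019, -0.0929]), array([ 0.0005,  0.0003, -0.0002]))
```

carry_out(
  steps=[0,0,-0.04,0,0,0,0.6,0,0,-0.09,0,0,0,0.6,-0.354,-0.092,-0.09,0,0,-1.571,0.6,-0.354,-0.092,-0.09,0,0,-1.571,0.6,-0.354,-0.092,-0.09,0,0,-1.571,0.6,-0.354,-0.092,-0.09,0,0,-1.571,0.6,-0.354,-0.092,-0.09,0,0,-1.571,0.6,-0.354,-0.092,-0.09,0,0,-1.571,0.6,-0.354,-0.092,-0.09,0,0,-1.571,0.6,-0.354,-0.092,-0.063,0,0,-1.571,0.6,-0.354,-0.092,-0.063,0,0,-1.571,0.6,-0.354,-0.092,-0.063,0,0,-1.571,0.6,-0.354,-0.092,-0.063,0,0,-1.571,0.6,-0.354,-0.092,-0.063,0,0,-1.571,0.6,-0.354,-0.092,-0.063,0,0,-1.571,0.6],
)

```text
time_s: 12.05
eef_pos: [0.5575, -0.3212, 0.1699]
eef_rot: [-0.0, -0.146, 0.989, -0.0]
wrist_force: [-0.5, -0.6, 0.7]
opening: 0.599
grasp_force: 0.0
```

Run:
```python
from h import *
o=ctrl.get_obs(); print(o['time_s'],o['eef_pos'],o['q']); print(to([.557,-.3212,.089],3.4386))
t=snap('top','t5'); s=snap('scene','s5')
a=np.vstack([cv2.resize(t[220:300,180:310],(650,400),interpolation=cv2.INTER_CUBIC)]); b=cv2.resize(s[185:265,310:430],(300,200),interpolation=cv2.INTER_CUBIC)
c=np.zeros((600,650,3),np.uint8); c[:400]=a; c[400:,:300]=b
c[400:,320:620]=cv2.resize(s[190:310,160:340],(300,200)); cv2.imwrite('pics/m5.png',c[:,:,::-1])
```

```text
12.05 [ 0.55750832 -0.32119324  0.16989059] [-7.06792441e-01  4.68426907e-01  1.52316168e+00 -2.78080955e-05
  1.14997866e+00 -2.57162894e+00]
(array([0.0005, 0.0001, 0.0809]), array([-0.   , -0.   , -0.003]))
```

View pics/m5.png

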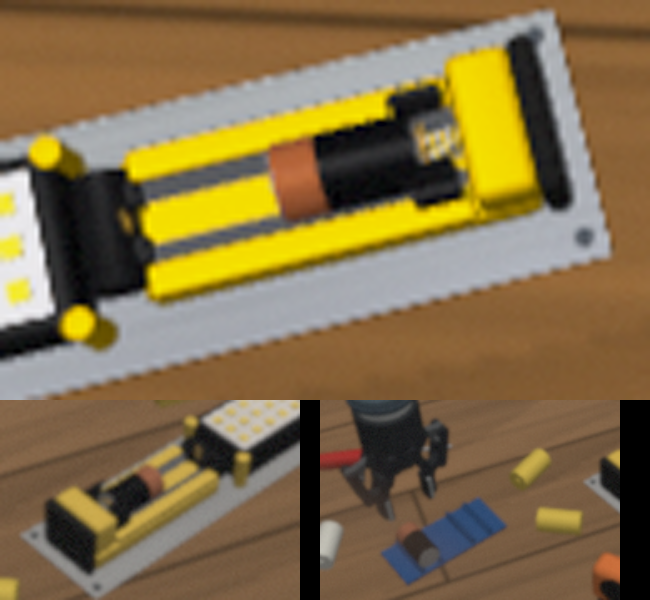

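The first cell lies in the bay with its copper end to the head (edge at about crop (275,185)) and its minus end under the inner lips. In the lower inset the gripper stands over cell 2. Descending to grasp it.

carry_out(
  steps=[0.0005,0,0.03,0,0,0,0.6,0.0005,0,0.055,0,0,0,0.6,0.0005,0,0.065,0,0,0,0.6,0.0005,0,0.072,0,0,0,0.6,0.0005,0,0.077,0,0,0,0.6,0.0005,0,0.0805,0,0,0,0.6,0.0005,0,0.0805,0,0,0,0.6,0.0005,0,0.0805,0,0,0,0.45,0.0005,0,0.0805,0,0,0,0.3,0.0005,0,0.0805,0,0,0,0.3,0.0005,0,0.0805,0,0,0,0.3,0.0005,0,0.0805,0,0,0,0.3,0.0005,0,0.0805,0,0,0,0.3],
)

```text
time_s: 13.45
eef_pos: [0.5574, -0.3215, 0.0906]
eef_rot: [0.0, -0.148, 0.989, -0.0]
wrist_force: [-1.4, 3.0, 6.2]
opening: 0.362
grasp_force: 59.3
```

```bash
python3 st.py
python3 - <<'E'
from h import *
o=ctrl.get_obs();p=o['eef_pos'][:2]; print('D,N',p@D,p@N,o['eef_pos'],o['wrist_force'][:2]@D)
f=lambda n,z,u,v:print(n,lamp(onz('top',180+u/5-.4,220+v/5-.4,z))*1e3)
f('shoulder top',.055,272,150); f('shoulder L',.0385,268,145);f('shoulder R',.0385,282,218);f('endlip',.035,122,170);f('endlip',.035,140,235);f('wall',.0295,128,153);f('wall',.0295,152,270)
# cell2 minus-face in scene0
m=cv2.imread('pics/scene0.png'); cv2.imwrite('pics/m6.png',cv2.resize(m[250:300,195:255],(720,600),interpolation=cv2.INTER_CUBIC))
E
```

```text
t 13.45 lamp xy [ 0.3742 -0.0936] z 0.09062094658162775 F x,y,z lamp [-3.2494 -0.4547  6.2269] tq [ 0.3447  0.2855 -0.0925] op 0.36172369327331 59.32749152183533
D,N 0.4697053701792474 0.4397665718861556 [ 0.557419   -0.32147192  0.09062095] -3.2493784133319097
shoulder top [-3.09520368 10.83768303]
shoulder L [-6.69489885 17.43258768]
shoulder R [ -7.24392574 -13.36389065]
endlip [-66.67485875  22.63983678]
endlip [-64.60579155  -5.41093511]
wall [-64.17698146  30.44706249]
wall [-63.77448374 -19.42524181]
```

View pics/m6.png

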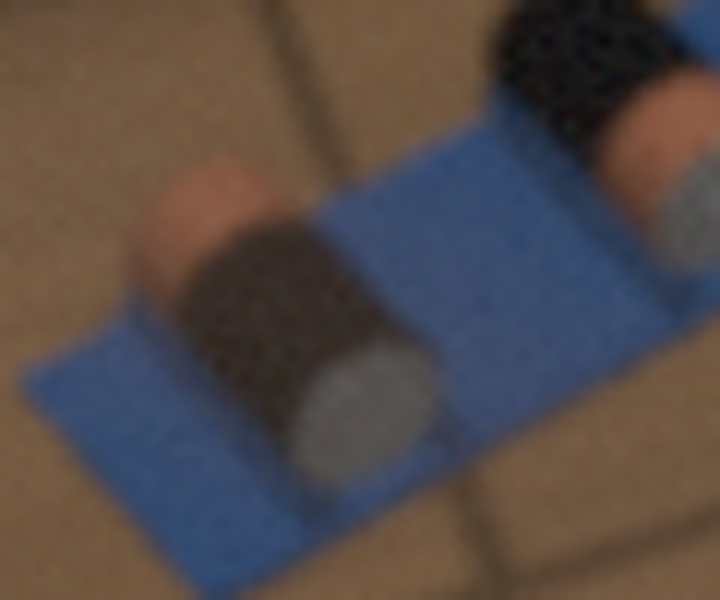

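carry_out(
  steps=[0,0,-0.003,0,0,0,0.3,0,0,-0.01,0,0,0,0.3,0,0,-0.03,0,0,0,0.3,0,0,-0.07,0,0,0,0.3,0,0,-0.11,0,0,0,0.3,0,0,-0.11,0,0,0,0.3],
)

```text
time_s: 14.05
eef_pos: [0.5598, -0.3237, 0.207]
eef_rot: [0.004, -0.148, 0.989, -0.005]
wrist_force: [-0.0, -1.1, -1.4]
opening: 0.36
grasp_force: 59.6
```

```bash
python3 st.py
python3 - <<'E'
from h import *
w=onz('scene',225.2,283.7,.0225)[:2]; print('c2 minus face N,D',w@N,w@D,'o2',w@N-.03075-.4398)
print(to([*atl(-.042,-.0024),.20],1.868))
E
```

```text
t 14.05 lamp xy [ 0.377  -0.0919] z 0.20701837044173382 F x,y,z lamp [ 1.0212 -0.3159 -1.3933] tq [-0.0715 -0.031  -0.0292] op 0.35961348295168444 59.60570812225342
c2 minus face N,D 0.46493204844377006 0.4712195542437001 o2 -0.005617951556229961
(array([-0.0904,  0.4189,  0.0033]), array([-0.003 ,  0.0133,  1.5709]))
```

carry_out(
  steps=[-0.09,0.419,0,0,0,1.571,0.3,-0.09,0.419,0,0,0,1.571,0.3,-0.09,0.419,0,0,0,1.571,0.3,-0.09,0.419,0,0,0,1.571,0.3,-0.09,0.419,0,0,0,1.571,0.3,-0.09,0.419,0,0,0,1.571,0.3,-0.09,0.419,0,0,0,1.571,0.3,-0.09,0.419,0,0,0,1.571,0.3,-0.09,0.419,0,0,0,1.571,0.3,-0.09,0.419,0,0,0,1.571,0.3,-0.09,0.419,0,0,0,1.571,0.3,-0.09,0.419,0,0,0,1.571,0.3,-0.09,0.419,0,0,0,1.571,0.3,-0.09,0.419,0,0,0,1.571,0.3],
)

```text
time_s: 15.45
eef_pos: [0.5203, 0.1053, 0.1992]
eef_rot: [-0.0, 0.594, 0.805, -0.0]
wrist_force: [-0.3, 0.6, -1.5]
opening: 0.36
grasp_force: 59.7
```

```bash
python3 st.py
python3 - <<'E'
from h import *
s=snap('scene','s6'); print(to([*atl(-.042,-.0024),.14],1.868)); P=ctrl.get_obs()['eef_pos']
print('pred minus face',proj('scene',[*(P[:2]+D*.03075),P[2]-.068]))
cv2.imwrite('pics/m7.png',cv2.resize(s[150:270,300:460],(800,600),interpolation=cv2.INTER_CUBIC)[:,:,::-1])
E
```

```text
t 15.45 lamp xy [-0.0448 -0.0049] z 0.19923018620095656 F x,y,z lamp [-0.6941 -0.0795 -1.5196] tq [-0.011   0.0056  0.0224] op 0.3596269713344284 59.662222266197205
(array([-0.0028,  0.0025,  0.0593]), array([-0.0002, -0.    ,  0.0011]))
pred minus face [376.00698605 184.16200938]
```

View pics/m7.png

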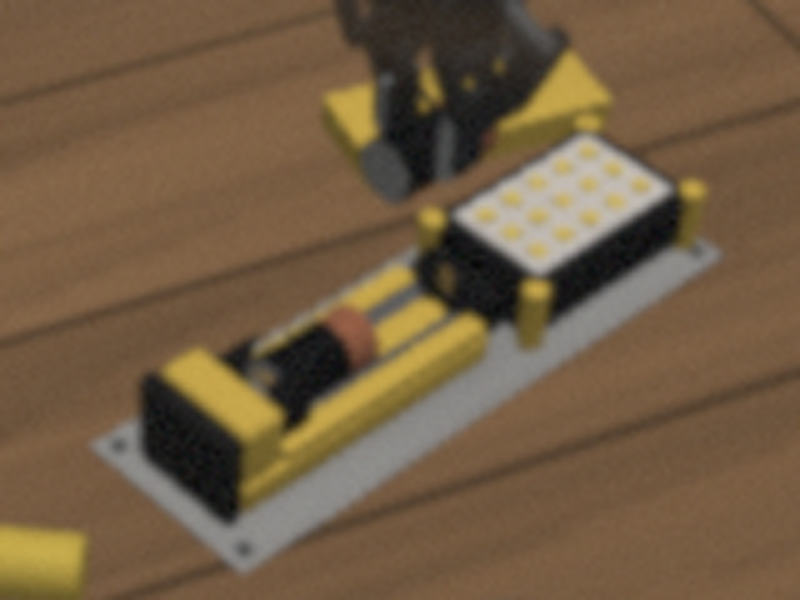

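The second cell is above the bay's head end, with its minus face at crop (388,168) and the first cell lying ahead of it. Lowering to just above the end lips, short of the first cell's nub.

carry_out(
  steps=[-0.003,0.0025,0.03,0,0,0,0.3,-0.003,0.0025,0.055,0,0,0,0.3,-0.003,0.0025,0.066,0,0,0,0.3,-0.003,0.0025,0.072,0,0,0,0.3,-0.003,0.0025,0.076,0,0,0,0.3,-0.003,0.0025,0.078,0,0,0,0.3,-0.003,0.0025,0.078,0,0,0,0.3],
)

```text
time_s: 16.2
eef_pos: [0.5241, 0.1035, 0.122]
eef_rot: [0.0, 0.595, 0.804, 0.0]
wrist_force: [-0.1, -0.6, -1.9]
opening: 0.364
grasp_force: 59.9
```

```bash
python3 st.py
```

```text
t 16.2 lamp xy [-0.0421 -0.0019] z 0.12198362417722386 F x,y,z lamp [ 0.4863 -0.2991 -1.8702] tq [0.0024 0.0807 0.0404] op 0.3639251547338329 59.89031374454498
```

Now I'll slide towards the spring, feeling for the first cell.

carry_out(
  steps=[-0.002,-0.0004,0,0,0,0,0.3,-0.004,-0.0004,0,0,0,0,0.3,-0.005,-0.0004,0,0,0,0,0.3,-0.005,-0.0004,0,0,0,0,0.3],
)

```text
time_s: 16.6
eef_pos: [0.5249, 0.0984, 0.1216]
eef_rot: [0.0, 0.595, 0.804, 0.0]
wrist_force: [0.8, 0.7, -0.6]
opening: 0.364
grasp_force: 59.9
```

```bash
python3 st.py
```

```text
t 16.6 lamp xy [-0.037  -0.0025] z 0.12162987885417251 F x,y,z lamp [-0.4072  1.0043 -0.5689] tq [ 0.0241  0.0199 -0.0211] op 0.36424174900262773 59.89033877849579
```

carry_out(
  steps=[-0.001,0,0,0,0,0,0.3,-0.002,0,0,0,0,0,0.3,-0.003,0,0,0,0,0,0.3,-0.003,0,0,0,0,0,0.3],
)

```text
time_s: 17.0
eef_pos: [0.5255, 0.0959, 0.1214]
eef_rot: [-0.0, 0.595, 0.804, 0.0]
wrist_force: [-0.4, 1.9, -0.8]
opening: 0.362
grasp_force: 59.9
```

```bash
python3 st.py
```

```text
t 17.0 lamp xy [-0.0343 -0.0027] z 0.12138280785402336 F x,y,z lamp [-1.8778  0.1971 -0.8289] tq [0.2643 0.0639 0.0058] op 0.3622602549202565 59.900556206703186
```

carry_out(
  steps=[-0.001,0,-0.0003,0,0,0,0.3,-0.002,0,-0.0003,0,0,0,0.3,-0.003,0,-0.0003,0,0,0,0.3,-0.003,0,-0.0003,0,0,0,0.3],
)

```text
time_s: 17.4
eef_pos: [0.5263, 0.0931, 0.1216]
eef_rot: [-0.0, 0.595, 0.804, 0.0]
wrist_force: [-0.4, 5.9, -1.3]
opening: 0.357
grasp_force: 59.9
```

```bash
python3 st.py
```

```text
t 17.4 lamp xy [-0.0315 -0.0027] z 0.12158372186710309 F x,y,z lamp [-5.7229  1.3144 -1.2897] tq [0.8589 0.1032 0.0138] op 0.3570673606579987 59.88313436508179
```

carry_out(
  steps=[-0.001,0,0,0,0,0,0.3,-0.002,0,0,0,0,0,0.3,-0.0025,0,0,0,0,0,0.3,-0.0025,0,0,0,0,0,0.3],
)

```text
time_s: 17.8
eef_pos: [0.5269, 0.0912, 0.1216]
eef_rot: [-0.001, 0.595, 0.804, 0.0]
wrist_force: [-1.8, 6.5, -0.6]
opening: 0.364
grasp_force: 59.9
```

```bash
python3 st.py
```

```text
t 17.8 lamp xy [-0.0295 -0.0027] z 0.12160556101291914 F x,y,z lamp [-6.777   0.1453 -0.6447] tq [ 1.3447  0.1962 -0.0081] op 0.36431898589362943 59.90166485309601
```

carry_out(
  steps=[0,0,0.001,0,0,0,0.3,0,0,0.002,0,0,0,0.3,0,0,0.003,0,0,0,0.3,0,0,0.004,0,0,0,0.3,0,0,0.004,0,0,0,0.3],
)

```text
time_s: 18.3
eef_pos: [0.5271, 0.0914, 0.1181]
eef_rot: [-0.001, 0.595, 0.804, 0.001]
wrist_force: [-2.3, 7.3, 3.2]
opening: 0.359
grasp_force: 60.2
```

```bash
python3 st.py
```

```text
t 18.3 lamp xy [-0.0296 -0.0025] z 0.11812194277211982 F x,y,z lamp [-7.6763 -0.0587  3.1848] tq [1.3244 0.3604 0.0182] op 0.3590568215587094 60.186721086502075
```

carry_out(
  steps=[0,0,0.001,0,0,0,0.3,0,0,0.0015,0,0,0,0.3,0,0,0.0015,0,0,0,0.3],
)

```text
time_s: 18.6
eef_pos: [0.5272, 0.0915, 0.117]
eef_rot: [-0.0, 0.595, 0.804, 0.001]
wrist_force: [-3.5, 9.7, 5.7]
opening: 0.361
grasp_force: 60.6
```

```bash
python3 st.py
```

```text
t 18.6 lamp xy [-0.0297 -0.0024] z 0.11702143132283138 F x,y,z lamp [-10.3047  -0.569    5.6929] tq [ 1.3788  0.694  -0.0044] op 0.36134331223897853 60.63395977020264
```

carry_out(
  steps=[0,0,0.001,0,0,0,0.3,0,0,0.002,0,0,0,0.3,0,0,0.002,0,0,0,0.3],
)

```text
time_s: 18.9
eef_pos: [0.5275, 0.0915, 0.1157]
eef_rot: [-0.0, 0.595, 0.804, 0.001]
wrist_force: [-6.0, 9.1, 11.5]
opening: 0.359
grasp_force: 61.4
```

```bash
python3 st.py; python3 -c "
from h import *
s=snap('scene','s8');print(ctrl.get_obs()['eef_rot']);cv2.imwrite('pics/m8.png',cv2.resize(s[170:250,330:440],(770,560),interpolation=cv2.INTER_CUBIC)[:,:,::-1])"
```

```text
t 18.9 lamp xy [-0.0296 -0.0021] z 0.11569906942187386 F x,y,z lamp [-10.4557  -3.0915  11.5457] tq [ 1.3335  0.9283 -0.0443] op 0.35869016101772977 61.39427661895752
[-1.66169798e-04  5.94657179e-01  8.03978981e-01  7.81111845e-04]
```

carry_out(
  steps=[0,-0.0004,-0.002,0,0,0,0.3,0,-0.0004,-0.004,0,0,0,0.3,0,-0.0004,-0.006,0,0,0,0.3,0,-0.0004,-0.006,0,0,0,0.3],
)

```text
time_s: 19.35
eef_pos: [0.5262, 0.091, 0.12]
eef_rot: [-0.001, 0.595, 0.804, 0.0]
wrist_force: [-0.8, 6.9, -2.9]
opening: 0.356
grasp_force: 59.8
```

```bash
python3 st.py
```

```text
t 19.35 lamp xy [-0.0295 -0.0035] z 0.11996656185727736 F x,y,z lamp [-6.8119  1.1922 -2.9341] tq [1.1644 0.288  0.0459] op 0.3561841756217027 59.7528076171875
```

carry_out(
  steps=[0,0.0004,-0.0015,0,0,0,0.3,-0.001,0.0004,-0.0015,0,0,0,0.3,-0.0015,0.0004,-0.0015,0,0,0,0.3,-0.0015,0.0004,-0.0015,0,0,0,0.3],
)

```text
time_s: 19.75
eef_pos: [0.5266, 0.0899, 0.121]
eef_rot: [-0.002, 0.595, 0.804, -0.0]
wrist_force: [-2.7, 8.1, -3.6]
opening: 0.359
grasp_force: 59.7
```

```bash
python3 st.py
```

```text
t 19.75 lamp xy [-0.0284 -0.0034] z 0.12100227744798794 F x,y,z lamp [-8.5635 -0.2139 -3.6281] tq [ 1.4054  0.375  -0.0127] op 0.3589870663411124 59.72738206386566
```

carry_out(
  steps=[-0.0005,0.0006,0,0,0,0,0.3,-0.001,0.0006,0,0,0,0,0.3,-0.0015,0.0006,0,0,0,0,0.3,-0.0015,0.0006,0,0,0,0,0.3],
)

```text
time_s: 20.15
eef_pos: [0.5274, 0.0889, 0.1209]
eef_rot: [-0.002, 0.595, 0.804, -0.0]
wrist_force: [-3.5, 8.5, -3.7]
opening: 0.363
grasp_force: 59.7
```

```bash
python3 st.py
```

```text
t 20.15 lamp xy [-0.0272 -0.003 ] z 0.12087058983193012 F x,y,z lamp [-9.1585 -0.864  -3.7101] tq [1.6478 0.4472 0.0056] op 0.3628476350776989 59.70611393451691
```

Run:
```python
from h import *
np.set_printoptions(precision=4,suppress=True)
def cop(f,nm):
    h=cv2.cvtColor(cv2.imread('pics/%s.png'%f),cv2.COLOR_BGR2HSV)
    m=(((h[...,0]<12)|(h[...,0]>172))&(h[...,1]>85)&(h[...,2]>60)).astype(np.uint8); m[:170]=0;m[260:]=0;m[:,:340]=0;m[:,430:]=0
    n,l,st,c=cv2.connectedComponentsWithStats(m)
    for i in range(1,n):
        if st[i,4]>8: print(nm,st[i],c[i].round(2))
snap('scene','s9')
for f in('s6','s8','s9'): cop(f,f)
for x in(0,-.01): print(proj('scene',[*atl(x,-.0025),.05]))
P=ctrl.get_obs()['eef_pos']; print('plus tip pred',proj('scene',[*(P[:2]-D*.033),P[2]-.068]),'shoulder top',proj('scene',[*(P[:2]-D*.031),P[2]-.0515]))
```

```text
s6 [365 212  10  12  69] [370.01 216.74]
s8 [363 212  12  13  81] [368.8  217.33]
s9 [362 211  11  12  84] [367.31 215.88]
[370.3911 213.2964]
[373.373  211.4471]
plus tip pred [387.9852 201.3868] shoulder top [387.9527 196.6436]
```

carry_out(
  steps=[0,0,0.001,0,0,0,0.3,0,0,0.002,0,0,0,0.3,0,0,0.003,0,0,0,0.3,0,0,0.004,0,0,0,0.3,0,0,0.004,0,0,0,0.3],
)

```text
time_s: 20.7
eef_pos: [0.5278, 0.089, 0.1171]
eef_rot: [-0.001, 0.595, 0.804, 0.0]
wrist_force: [-2.6, 9.0, -2.2]
opening: 0.358
grasp_force: 59.8
```

```bash
python3 st.py
```

```text
t 20.7 lamp xy [-0.0271 -0.0026] z 0.11713557271704061 F x,y,z lamp [-9.3847  0.0874 -2.2161] tq [1.6479 0.2873 0.0196] op 0.3582529443730167 59.772436022758484
```

Now at the height that met resistance before, there's none. I'll keep lowering.

carry_out(
  steps=[0,0,0.001,0,0,0,0.3,0,0,0.002,0,0,0,0.3,0,0,0.003,0,0,0,0.3,0,0,0.003,0,0,0,0.3],
)

```text
time_s: 21.1
eef_pos: [0.5283, 0.0892, 0.1151]
eef_rot: [-0.001, 0.595, 0.804, 0.001]
wrist_force: [-3.0, 11.0, 4.7]
opening: 0.36
grasp_force: 60.4
```

```bash
python3 st.py
```

```text
t 21.1 lamp xy [-0.0271 -0.002 ] z 0.11511594111564874 F x,y,z lamp [-11.416    0.3851   4.7066] tq [ 1.6167  0.566  -0.0056] op 0.3603444826465396 60.38721799850464
```

carry_out(
  steps=[0,0,0.001,0,0,0,0.3,0,0,0.002,0,0,0,0.3,0,0,0.002,0,0,0,0.3],
)

```text
time_s: 21.4
eef_pos: [0.5284, 0.0892, 0.1132]
eef_rot: [-0.001, 0.595, 0.804, 0.001]
wrist_force: [-2.8, 10.7, 5.2]
opening: 0.365
grasp_force: 60.4
```

```bash
python3 st.py
```

```text
t 21.4 lamp xy [-0.0272 -0.0019] z 0.11318253852857661 F x,y,z lamp [-11.028    0.4438   5.2428] tq [1.6704 0.5607 0.0333] op 0.3650405642385326 60.41864991188049
```

carry_out(
  steps=[0,-0.0003,0.001,0,0,0,0.3,0,-0.0003,0.002,0,0,0,0.3,0,-0.0003,0.003,0,0,0,0.3,0,-0.0003,0.003,0,0,0,0.3],
)

```text
time_s: 21.8
eef_pos: [0.5284, 0.0892, 0.1103]
eef_rot: [-0.001, 0.595, 0.804, 0.001]
wrist_force: [-2.4, 11.4, 4.5]
opening: 0.362
grasp_force: 60.5
```

```bash
python3 st.py
```

```text
t 21.8 lamp xy [-0.0271 -0.0019] z 0.11034414810133447 F x,y,z lamp [-11.621    1.0531   4.5275] tq [1.7513 0.4223 0.0718] op 0.3622519750733243 60.45427680015564
```

carry_out(
  steps=[0,-0.0003,0.001,0,0,0,0.3,0,-0.0003,0.002,0,0,0,0.3,0,-0.0003,0.0027,0,0,0,0.3,0,-0.0003,0.0027,0,0,0,0.3],
)

```text
time_s: 22.2
eef_pos: [0.5282, 0.0891, 0.1077]
eef_rot: [-0.001, 0.595, 0.804, 0.001]
wrist_force: [-2.3, 10.7, 5.2]
opening: 0.359
grasp_force: 60.5
```

```bash
python3 st.py
```

```text
t 22.2 lamp xy [-0.0271 -0.0022] z 0.10768993439773333 F x,y,z lamp [-10.9109   0.8632   5.217 ] tq [1.7672 0.3586 0.0503] op 0.35929098305029983 60.47287344932556
```

carry_out(
  steps=[0,0,0.0006,0,0,0,0.3,0,0,0.001,0,0,0,0.3,0,0,0.001,0,0,0,0.3],
)

```text
time_s: 22.5
eef_pos: [0.5282, 0.0891, 0.1073]
eef_rot: [-0.001, 0.595, 0.804, 0.001]
wrist_force: [-5.2, 11.2, 10.6]
opening: 0.362
grasp_force: 61.2
```

```bash
python3 st.py
```

```text
t 22.5 lamp xy [-0.0271 -0.0021] z 0.10727890503052395 F x,y,z lamp [-12.2078  -1.7526  10.6216] tq [1.8021 0.7859 0.0538] op 0.36228861481917823 61.17427468299866
```

carry_out(
  steps=[0.0005,-0.0004,-0.0004,0,0,0,0.3,0.001,-0.0004,-0.0004,0,0,0,0.3,0.0015,-0.0004,-0.0004,0,0,0,0.3,0.0015,-0.0004,-0.0004,0,0,0,0.3],
)

```text
time_s: 22.9
eef_pos: [0.5279, 0.0893, 0.1072]
eef_rot: [0.001, 0.595, 0.804, 0.001]
wrist_force: [-0.6, 4.8, 3.0]
opening: 0.359
grasp_force: 60.3
```

```bash
python3 st.py
```

```text
t 22.9 lamp xy [-0.0274 -0.0023] z 0.10717765282177326 F x,y,z lamp [-4.7922  0.82    3.0021] tq [1.022  0.0821 0.0422] op 0.35866657973541055 60.251070857048035
```

carry_out(
  steps=[0.0005,0,0,0,0,0,0.3,0.001,0,0,0,0,0,0.3,0.001,0,0,0,0,0,0.3],
)

```text
time_s: 23.2
eef_pos: [0.5275, 0.0898, 0.1069]
eef_rot: [0.001, 0.595, 0.804, 0.0]
wrist_force: [-0.3, 4.6, 4.2]
opening: 0.363
grasp_force: 60.2
```

```bash
python3 st.py
python3 - <<'E'
from h import *
np.set_printoptions(precision=4,suppress=True)
s=snap('scene','s10')
for f in('s6','s9','s10'):
    h=cv2.cvtColor(cv2.imread('pics/%s.png'%f),cv2.COLOR_BGR2HSV)
    m=(((h[...,0]<12)|(h[...,0]>172))&(h[...,1]>85)&(h[...,2]>60)).astype(np.uint8); m[:170]=0;m[260:]=0;m[:,:340]=0;m[:,430:]=0
    n,l,st,c=cv2.connectedComponentsWithStats(m)
    for i in range(1,n):
        if st[i,4]>8: print(f,st[i],c[i].round(2))
E
```

```text
t 23.2 lamp xy [-0.028  -0.0026] z 0.10685630292566058 F x,y,z lamp [-4.4431  1.0799  4.1578] tq [ 0.5877 -0.0124  0.1439] op 0.3630095878173526 60.245600938797
s6 [365 212  10  12  69] [370.01 216.74]
s9 [362 211  11  12  84] [367.31 215.88]
s10 [363 212  11  13  85] [368.49 217.81]
```

carry_out(
  steps=[0.0008,0,-0.0004,0,0,0,0.3,0.0015,0,-0.0004,0,0,0,0.3,0.0015,0,-0.0004,0,0,0,0.3],
)

```text
time_s: 23.55
eef_pos: [0.527, 0.0909, 0.107]
eef_rot: [0.001, 0.595, 0.804, 0.0]
wrist_force: [2.0, 0.6, 0.8]
opening: 0.358
grasp_force: 60.0
```

```bash
python3 st.py
```

```text
t 23.55 lamp xy [-0.0292 -0.0027] z 0.10695022757809414 F x,y,z lamp [-0.0284  2.101   0.7642] tq [ 0.1277 -0.5345  0.1643] op 0.3581965829701634 60.02562940120697
```

Fx is about zero, so the end lips now carry the spring's load. Releasing.

carry_out(
  steps=[0,0,0,0,0,0,0.38,0,0,0,0,0,0,0.42,0,0,0,0,0,0,0.5,0,0,0,0,0,0,0.6,0,0,0,0,0,0,0.6,0,0,-0.02,0,0,0,0.6,0,0,-0.06,0,0,0,0.6,0,0,-0.1,0,0,0,0.6,-0.15,-0.1,-0.14,0,0,0,0.6,-0.15,-0.1,-0.14,0,0,0,0.6,-0.15,-0.1,-0.14,0,0,0,0.6,-0.3,-0.15,-0.14,0,0,0,0.6,-0.3,-0.15,-0.14,0,0,0,0.6,-0.3,-0.15,-0.14,0,0,0,0.6,-0.3,-0.15,-0.14,0,0,0,0.6,-0.3,-0.15,-0.14,0,0,0,0.6],
)

```text
time_s: 25.15
eef_pos: [0.4703, -0.2444, 0.2474]
eef_rot: [0.001, 0.597, 0.802, -0.001]
wrist_force: [0.6, 1.3, 1.4]
opening: 0.601
grasp_force: 0.0
```

Run:
```python
from h import *
np.set_printoptions(precision=1,suppress=True)
t=snap('top','t11'); s=snap('scene','s11'); print(ctrl.get_obs()['time_s'],ctrl.get_obs()['wrist_force'])
for n,f in(('top','t5'),('top','t11'),('scene','s6'),('scene','s11')):
    h=cv2.cvtColor(cv2.imread('pics/%s.png'%f),cv2.COLOR_BGR2HSV)
    m=(((h[...,0]<12)|(h[...,0]>172))&(h[...,1]>95)&(h[...,2]>60)).astype(np.uint8)
    b=(195,290,235,300) if n=='top' else (340,430,190,250)
    r=np.zeros_like(m); r[b[2]:b[3],b[0]:b[1]]=1; m*=r
    c=cv2.connectedComponentsWithStats(m)
    for i in range(1,c[0]):
        if c[2][i,4]>8: print(f,c[2][i],c[3][i],'lamp mm z=.047',lamp(onz(n,*c[3][i],.047))*1e3)
```

```text
25.25 [ 0.5  0.4 -0.6]
t5 [234 248  12  16 142] [239.2 255.7] lamp mm z=.047 [ 3.2 -1.8]
t11 [236 247  12  17 143] [241.9 254.9] lamp mm z=.047 [ 8.9 -1.5]
t11 [205 254  14  17 152] [211.1 262.4] lamp mm z=.047 [-53.6  -1.5]
s6 [365 212  10  12  67] [369.9 216.7] lamp mm z=.047 [6.9 3.2]
s11 [381 200  12  13  93] [387.2 205.8] lamp mm z=.047 [-52.1   3. ]
s11 [363 212  12  13  81] [368.8 217.7] lamp mm z=.047 [11.3  4. ]
```

```bash
python3 -c "
from bench import ctrl
print(ctrl.hand_in())"
```

```text
the job is handed in; nothing more can be done
None
```

I loaded both D cells and handed the job in at about 25 s of the 64 s, but the hand-in returned no verdict. By camera, both lie in the bay with their copper ends to the head, and the first cell has gone about 5 mm further in against the spring. I viewed 11 pictures, one over the limit of 10.

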